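# Jack a dropped bookshelf level and hold it

## Robot

A 6-joint arm with a two-finger parallel gripper is mounted at the origin on the work surface. World frame = base frame: x ahead of the robot, y to its left, z up, the work surface at z = 0. Lengths are in mm, angles in rad, forces in N, time in s.
With the tool pointing down it reaches from about 400 to 925 mm from the base axis. Payload 12.5 kg.
Tool frame: the origin (TCP) lies midway between the tips of the shut fingers; the grasp point (between the pads) lies 19 mm behind it; z points along the fingers, y is the line along which they close (so a half turn about z gives the same grasp; the last joint's range is limited). The gripper opens to 95 mm and grips with 3 to 60 N. Pads are 20 mm wide; open, the fingers measure 119 mm over their backs; the gripper's body (75 mm by 180 mm) begins 59 mm behind the grasp point.
Start: joints at [1.22, 0.491, 1.559, -0, 1.092, -0.106], TCP at [151.458, 606.389, 214.661] pointing down, gripper open.
Joint ranges: [-3.1, 3.1], [-0.84, 2.19], [0.05, 2.79], [-1.13, 4.28], [0.06, 2.93], [-2.69, 2.69]. Speed limits (rad/s): [2.22, 2.22, 2.79, 3.14, 3.14, 3.14].

## Interface

Orientations are given as [roll, pitch, yaw] about the fixed x, y, z axes, in that order (R = Rz(yaw) Ry(pitch) Rx(roll)).
In Python, from cell import * gives the robot as it stands.
- The arm moves only by the tool servo_tool, never from a script. Its argument "moves" is one flat list of numbers, 5 for each row, row after row: the shift along the world's x, y, z as a fraction of full scale, then the turn about the world's z as a fraction of full scale, then the opening, from 0 (shut) to 1 (fully open). A call has 1 to 12 rows; each row is the pose to reach, as a shift and turn from the pose commanded when the call began, turning the shorter way round; what a row does not reach only later rows make up. Full scale, the value 1, is 400 mm for a shift and 180 degrees for a turn. A row lasts 1/12 s, in which the tool goes at most 41.7 mm and 7.16 degrees, less where a joint would pass 70% of its speed; a pose out of reach is approached as far as the arm can. A call with a number of a shift or a turn outside -1 to 1 is refused whole. A call with a gripper value outside its range is refused whole. The fingers move at their own pace and stop on an object; the grip force is fixed at half the most. Time passes only in rows, so rows that repeat a pose let the fingers close. It gives the time, the measured TCP pose, the force, the opening and the grip force at its end, in the units of the state.
- state(): the state, without advancing time (a new reading comes with each control period).
- read_camera(name): name is "side" or "top" or "wrist"; returns (picture, depth): 400x640x3 uint8, blue, green, red; 400x640 float32, mm along the optical axis (not along the pixel's ray), 0 where there is no reading.
- get_calibration(name): a dict with "K" (3x3 intrinsics, pixels), "k1" (the pictures are not rectified: a ray, as slopes to the right and down, at radius r is drawn at 1 + k1 r^2 times it, then the intrinsics apply), "R" (3x3) and "t" (3): a world point X has camera coordinates R X + t. Camera axes: x right, y down, z forward; pixel columns grow to the right and rows downward; lengths in mm; the calibration is good to about 2 mm. A picture is of the moment at which its call begins: read the wrist's pose just before it. get_calibration takes no time and is no camera call; for the wrist camera it gives the pose at the moment of the call.
- job_done(): hands the job in; it is judged then, once.
The state is a dict: "t": time; "joints": joint angles; "qvel": joint speeds; "tau": joint torques, N m; "eef_pos": TCP position; "tcp_rot": TCP orientation; "ft_force": force on the tool from outside, world axes, zero at the start; "moment": the same for the moment, N m; "opening": opening from 0.0 (shut) to 1.0 (fully open); "grip_force": force on a finger pad.
Only numpy, scipy, OpenCV 4.12 (cv2) and the standard library are available. Lean on these libraries where they do the work, as an engineer would, in place of code of your own. Each camera call takes 0.05 s, during which the arm holds its last target. There are 200 camera calls.

## Task

The right-hand end of the shelf in the book rack has dropped: set the little blue toe jack on the table with its red saddle under the lift pad at the shelf's red mark, and pump its black handle until the shelf is level. Finish while still holding the handle down, so that the jack alone carries the shelf level. Leave the amber jar, pen pot and stone where they are, and do not push on the rack or shelf with the robot.

Things in the scene. Friction and masses are not known exactly. Their poses are not given: they have to be found in the camera images.
- rack: Fixed oak book rack, 200 (x) x 418 (y) x 170 mm: two end cheeks, one shelf with books between, a 50 mm high rail at the back (x +82 to +98), open below. Origin: centre of its footprint. x: front (robot side) to back, y: to its left cheek. Board 18 mm thick, front edge at x -100, top 100 mm above the table when level; books above it to 240 mm, at x > -50. Brass squares on the cheeks mark level.
- shelf (a joint): Tilt of the shelf (rad) about a pin at its left end (rack y +190 mm, 91 mm above the table): 0 level, negative is right end low. Starts on its lower stop at -0.069, can rise to +0.035, falls back if nothing carries it. It presses on the jack with about 9 to 20 N.
- lift_mark (a point): Centre of the underside of the steel lift pad (40 x 40 x 5 mm) under the shelf, at rack x -75, y -100 mm, 25 mm in from the front edge; a red stripe 14 mm wide on the board's top and front edge marks it. About 57 mm above the table at the start, 77 mm when level.
- jack: Loose blue toe jack, 0.86 kg. Origin: underside, below the housing's axis; x: from handle to toe, y left, z up. Base plate 8 mm thick, x -125 to +90, 70 mm wide, so it does not tip in use. Housing 44 (x) x 40 mm (y), top at 152 mm: grasp it from above across y. Toe 24 mm wide reaches to x +90; it and the base go in under the shelf from the front, jack x along rack x.
- saddle_top (a point): Centre of the top of the red round saddle (28 mm across) on the toe, at jack x +70, y 0 mm. 45 mm above the table when fully down, so it passes under the dropped lift pad with 12 mm to spare.
- saddle (a joint): Height of the saddle above its lowest position (m): 0 at the start, at most 0.048; shelf level at about 0.032. Friction (4 N) holds the empty saddle where it was pumped to, but not under the shelf's weight: then it sinks when the handle is let up, until the shelf is on its stop.
- pump (a joint): Pump handle (rad): 0 up (start; a spring returns it), 0.7 down. Lifts the saddle 40 mm per rad through a ratchet with 7 mm teeth (first 3.5 mm of stroke 1 idle). Stroke 1 raises the saddle at most 25 mm: too little. Let the handle come fully up; stroke 2 starts with the saddle at 10 to 12 mm, shelf level at pump about 0.5 to 0.6; all the way down overshoots level by 5 mm. 5 to 12 N at its end.
- handle_end (a point): Top centre of the black grip (45 long, 34 wide, 12 mm thick). Handle points to jack -x from a pivot at jack x -26, z 95 mm; this point is 105 mm along it and 6 mm above its axis, which slopes up 0.35 rad at pump 0, down 0.35 at 0.7: about 137 mm above the table when up, 65 when down. Press it from above with shut fingertips.
- amber_jar: Bystander: amber glass jar, 48 mm across, 85 mm high, loose. Origin: centre of its underside.
- pen_pot: Bystander: black pot with pens, 72 mm across, 90 mm high (pens to 160 mm), loose. Origin: centre of its underside.
- agate: Bystander: polished reddish stone, 66 mm across, 37 mm high, loose. Origin: centre of its underside.
Things that resemble listed ones, but are neither listed nor needed, are in the scene too. Several things have the shape of the jack; the one meant has the colours described above.

How it is judged (in metres and radians):
On the way:
1. the jack stands on the table with its saddle under the lift pad's centre (within 15 mm), the shelf still down (horizontal distance between saddle_top and lift_mark below 0.015 m and height (world z) of jack below 0.004 m and angle between jack's own z axis and vertical below 0.05 rad and value of joint shelf below -0.05 rad), for 0.2 s.
At the end, for the whole second after the job is handed in: Still holding: shelf level within 0.015 rad (4 mm at the mark), carried by the jack (over 4 N) flat on the table, saddle within 15 mm of the pad's centre; fingers press the jack's handle (over 1 N, past 0.3 rad); robot off the rack and shelf (under 0.5 N) (value of joint shelf between -0.015 and 0.015 rad and horizontal distance between saddle_top and lift_mark below 0.015 m and contact force between jack and rack above 4 N and contact force between the fingers and jack above 1 N and value of joint pump above 0.3 rad and contact force between each of the arm, the fingers and rack below 0.5 N and height (world z) of jack below 0.004 m and angle between jack's own z axis and vertical below 0.05 rad); the arm keeps its last pose, push and grip.
It fails at once if the amber jar, pen pot or stone is moved more than 30 mm or tipped (distance of any of amber_jar, pen_pot, agate from where it was at the start of the episode above 0.03 m or angle between any of amber_jar, pen_pot, agate's own z axis and vertical above 0.4 rad).
It fails at once if the robot pushes on the rack or shelf with more than 10 N (contact force between any of the arm, the fingers and rack above 10 N).
It also fails if it takes over 64 s, if anything falls off the work surface, if the arm or the gripper's body presses on something with over 40 N, if the wrist force passes 120 N, or if a joint passes its speed limit or range.

## Working session

There is one attempt and no reset: what is moved stays moved. The work goes in short steps, Python scripts to look and compute and a tool call to move; the robot and the scene stay as the last step left them, time stands still between calls to the robot, and variables do not carry over. Pictures are saved under pics/ and viewed, at most 10 in all, crops included, and the job is handed in when it is done.

Besides the shell and the picture viewer there is one more tool, called after "Call:" as a command line: name --argument value ..., lists and objects as JSON in quotes. servo_tool: Moves the arm, as the interface text tells. Its arguments: {"type":"object","properties":{"moves":{"type":"array"}},"required":["moves"]}

```bash
mkdir -p pics; python3 - <<'E'
from cell import *
import cv2,numpy as np
s=state();print(s['t'],s['eef_pos'],s['tcp_rot'],s['opening'])
for n in('top','side'):
    p,d=read_camera(n);cv2.imwrite(f'pics/{n}0.png',p);np.save(f'pics/{n}0.npy',d)
    c=get_calibration(n);print(n,c)
E
```

```text
0.0 [151.3525796  606.13939372 214.02924712] [-3.14043712e+00 -1.41043997e-04  2.89681997e+00] 0.9986551427777153
top {'K': array([[418.5179241 ,   0.        , 319.15281425],
       [  0.        , 418.5179241 , 196.09738457],
       [  0.        ,   0.        ,   1.        ]]), 'k1': -0.08777636192078808, 'R': array([[-0.0331559 , -0.99944701,  0.00252341],
       [-0.97574896,  0.03182294, -0.21656701],
       [ 0.21636695, -0.00964269, -0.97626449]]), 't': array([  63.04932157,  514.04607062, 1187.16997246])}
side {'K': array([[380.53918674,   0.        , 313.65079599],
       [  0.        , 380.53918674, 200.14887717],
       [  0.        ,   0.        ,   1.        ]]), 'k1': -0.023696769985551525, 'R': array([[ 0.96778781, -0.25174315,  0.00348394],
       [-0.13797158, -0.54188398, -0.82905102],
       [ 0.21059581,  0.80186479, -0.55916211]]), 't': array([-497.67271009,  194.94507425,  903.66218303])}
```

View pics/top0.png

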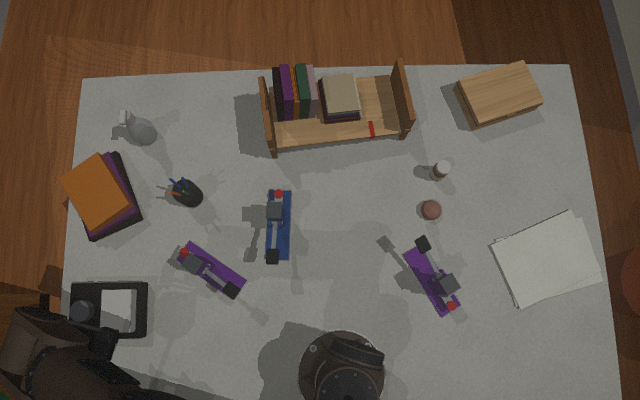

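View pics/side0.png

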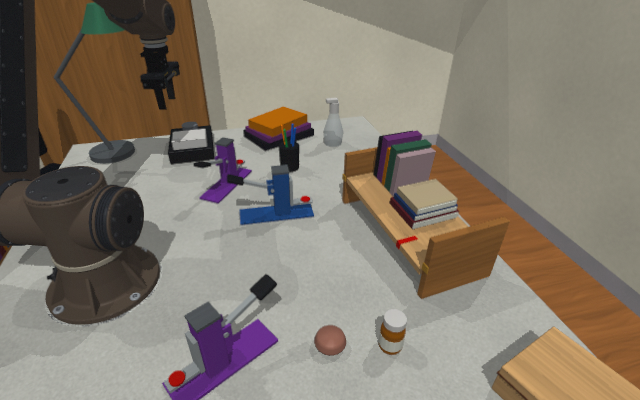

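Both views show the blue jack at about top (278,225), with its toe toward the rack. The rack's red mark is at (371,129), with the stone at (431,210) and the jar at (440,170) to its right. The two purple jacks are decoys.

```bash
cat > h.py <<'E'
from cell import *
import cv2,numpy as np
def rays(c,uv):
    K=c['K'];D=np.array([c['k1'],0,0,0.]);R=c['R']
    n=cv2.undistortPoints(np.float64(uv).reshape(-1,1,2),K,D).reshape(-1,2)
    return -R.T@c['t'],np.c_[n,np.ones(len(n))]  # camera rays, z=1
def onplane(c,uv,z):
    o,n=rays(c,uv);w=n@c['R']
    return o+w*((z-o[2])/w[:,2])[:,None]
def bydepth(c,uv,d):
    o,n=rays(c,uv);return o+(n*np.reshape(d,(-1,1)))@c['R']
def masks(p):
    h=cv2.cvtColor(p,cv2.COLOR_BGR2HSV);H,S,V=cv2.split(h)
    return {'red':((H<6)|(H>174))&(S>190)&(V>70),'blue':(H>100)&(H<118)&(S>130)&(V>40)}
def uvof(m): v,u=np.nonzero(m);return np.c_[u,v]
def box(m,u0,v0,u1,v1): r=np.zeros_like(m);r[v0:v1,u0:u1]=m[v0:v1,u0:u1];return r
E
python3 - <<'E'
from h import *
for n,bj,bm in(('top',(255,180,300,270),(355,115,385,140)),('side',(225,160,325,230),(385,225,425,255))):
    p=cv2.imread(f'pics/{n}0.png');d=np.load(f'pics/{n}0.npy');c=get_calibration(n);m=masks(p)
    u=uvof(box(m['red'],*bj));P=bydepth(c,u,d[u[:,1],u[:,0]])
    print(n,'saddle',len(u),onplane(c,[u.mean(0)],45),np.median(P,0))
    u=uvof(box(m['red'],*bm));P=bydepth(c,u,d[u[:,1],u[:,0]])
    print(' mark',len(u),np.round(np.c_[u,P]).astype(int)[::4].tolist())
    A=bydepth(c,(g:=uvof(np.ones(d.shape,bool))),d[g[:,1],g[:,0]])
    # jack housing top, base
    a=box(np.ones(d.shape,bool),*bj).ravel()
    t=A[a&(abs(A[:,2]-152)<6)];print(' housing',len(t),t.mean(0) if len(t) else 0, t.min(0),t.max(0))
    b=g[box(m['blue'],*bj).ravel()&(A[:,2]<16)];B=onplane(c,b,8)[:,:2]
    print(' base',len(b),cv2.minAreaRect(np.float32(B)))
    ct=A[(abs(A[:,2]-170)<5)&(A[:,0]>600)&(A[:,0]<1000)&(abs(A[:,1])<330)]
    k=cv2.kmeans(np.float32(ct[:,:2]),2,None,(3,50,.1),5,cv2.KMEANS_PP_CENTERS)[1].ravel()
    for i in(0,1):
        q=np.float32(ct[k==i,:2]);print(' cheek',len(q),cv2.minAreaRect(q),q.min(0),q.max(0))
E
```

```text
top saddle 1 [[541.26121405 172.20184414  45.        ]] [541.07990141 172.13158737  45.75439893]
 mark 23 [[369, 121, 740, -113, 80], [371, 122, 736, -119, 82], [372, 126, 724, -122, 78], [371, 129, 713, -117, 82], [373, 131, 705, -123, 85], [373, 134, 247, 58, 1270]]
 housing 266 [458.57728723 172.03167669 152.20452869] [320.39004725 151.61238197 146.1573861 ] [482.86735476 193.09641055 157.82035415]
 base 261 ((444.2894592285156, 173.8031463623047), (65.68057250976562, 206.94007873535156), 86.57927703857422)
 cheek 473 ((761.5166015625, 124.84797668457031), (198.99169921875, 156.9452667236328), 7.254087924957275) [653.2654    44.652878] [851.84766 213.20619]
 cheek 412 ((803.6124267578125, -213.2297821044922), (203.00941467285156, 20.7064266204834), 6.6308979988098145) [ 702.518   -232.73483] [ 904.21765 -194.95422]
side saddle 48 [[481.33294848 248.68731372  45.        ]] [525.26567977 169.99693377  44.73659537]
 mark 91 [[414, 236, 736, -113, 82], [411, 237, 727, -116, 82], [415, 237, 738, -115, 80], [408, 238, 718, -117, 82], [412, 238, 729, -118, 81], [416, 238, 738, -121, 81],
[... 327 characters left out ...]
97, 243, 689, -120, 75], [401, 243, 694, -130, 82], [399, 244, 690, -127, 78], [399, 245, 690, -130, 77], [398, 247, 690, -126, 68]]
 housing 156 [459.43101593 166.71067652 151.10779427] [436.33189153 147.14565614 146.26003229] [483.74885268 193.4133434  153.6863294 ]
 base 856 ((443.0773620605469, 167.91184997558594), (72.47740936279297, 211.3068084716797), 86.72129821777344)
 cheek 584 ((801.8094482421875, -216.59967041015625), (201.40914916992188, 20.567729949951172), 7.132345676422119) [ 701.6103  -238.30038] [ 902.56146 -195.93672]
 cheek 322 ((753.8486938476562, 117.0651626586914), (96.08993530273438, 226.60047912597656), 36.37554168701172) [653.45337   40.486202] [859.72754 197.94464]
```

Call:
servo_tool --moves '[0.75,-1,0,0.061,1,0.75,-1,0,0.061,1,0.75,-1,0,0.061,1,0.75,-1,0,0.061,1,0.75,-1,0,0.061,1,0.75,-1,0,0.061,1,0.75,-1,0,0.061,1,0.75,-1,0,0.061,1,0.75,-1,0,0.061,1,0.75,-1,0,0.061,1,0.75,-1,0,0.061,1,0.75,-1,0,0.061,1]'

```text
t: 1.1
eef_pos: [452.2, 204.5, 214.6]
tcp_rot: [3.142, -0.0, 3.088]
ft_force: [0.9, 0.6, 0.1]
opening: 0.997
grip_force: 0.0
```

```bash
python3 - <<'E'
from h import *
s=state();print(s['t'],s['eef_pos'],s['tcp_rot'],s['joints'])
c=get_calibration('wrist');p,d=read_camera('wrist');cv2.imwrite('pics/w1.png',p)
print(-c['R'].T@c['t'],c['R'])
m=masks(p)
for k in m:print(k,m[k].sum())
u=uvof(m['blue']);P=bydepth(c,u,d[u[:,1],u[:,0]]);b=P[abs(P[:,2]-8)<8];print('base',len(b),cv2.minAreaRect(np.float32(b[:,:2])))
g=uvof(d>0);A=bydepth(c,g,d[g[:,1],g[:,0]])
t=A[(abs(A[:,2]-152)<5)&(abs(A[:,0]-459)<40)&(abs(A[:,1]-170)<40)]
print('housing',len(t),t.mean(0),cv2.minAreaRect(np.float32(t[:,:2])))
u=uvof(m['red']);P=bydepth(c,u,d[u[:,1],u[:,0]]);print('red',np.median(P,0),P.min(0),P.max(0))
E
```

```text
1.1 [452.1744172  204.51002699 214.62751303] [ 3.14154015e+00 -1.53289687e-04  3.08847413e+00] [ 2.91510066e-01  3.08897201e-01  1.86696880e+00  1.23039220e-04
  9.65853190e-01 -1.22623772e+00]
[376.79373371 208.07943367 384.91051395] [[ 5.24692280e-02  9.98622529e-01  1.57212581e-04]
 [ 9.60597560e-01 -5.05143629e-02  2.73314153e-01]
 [ 2.72945612e-01 -1.41895646e-02 -9.61924815e-01]]
red 400
blue 3923
base 2817 ((448.0855712890625, 168.3218231201172), (65.44254302978516, 208.67611694335938), 86.80491638183594)
housing 2565 [461.32644574 171.40655284 152.06807327] ((462.479736328125, 171.12933349609375), (41.97943115234375, 46.31806564331055), 86.43184661865234)
red [368.19618041 444.28013487  44.9906579 ] [356.20427307 160.10921314   7.88985716] [545.92330956 457.78148412  47.52927144]
```

View pics/w1.png

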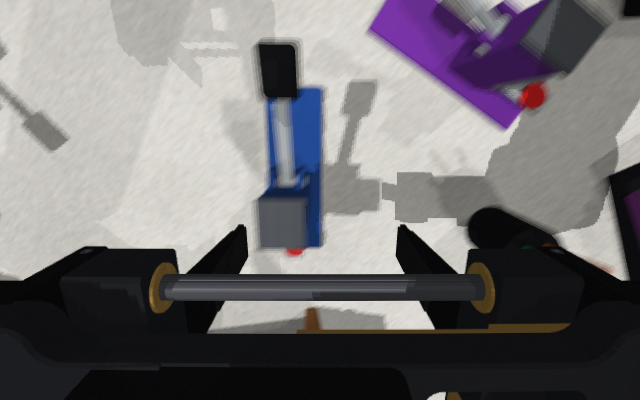

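The wrist view shows the blue jack's grey housing top at (284,221), slightly off the finger midline, and its black handle end at (278,70). I measure the housing at (461,171) with a yaw of about -3.4°.

Call:
servo_tool --moves '[0.024,-0.087,0,-0.001,1,0.024,-0.087,-0.03,-0.001,1,0.024,-0.087,-0.1,-0.001,1,0.024,-0.087,-0.18,-0.001,1,0.024,-0.087,-0.245,-0.001,1,0.024,-0.087,-0.245,-0.001,1,0.024,-0.087,-0.245,-0.001,0,0.024,-0.087,-0.245,-0.001,0,0.024,-0.087,-0.245,-0.001,0,0.024,-0.087,-0.245,-0.001,0,0.024,-0.087,-0.245,-0.001,0,0.024,-0.087,-0.245,-0.001,0]'

```text
t: 2.15
eef_pos: [461.2, 171.7, 117.4]
tcp_rot: [3.141, 0.001, 3.085]
ft_force: [0.2, -0.1, 0.4]
opening: 0.636
grip_force: 0.0
```

Call:
servo_tool --moves '[0,0,0,0,0,0,0,0,0,0,0,0,0,0,0,0,0,0.02,0,0,0,0,0.05,0,0,0,0,0.05,0,0,0,0,0.05,0,0]'

```text
t: 2.73
eef_pos: [461.0, 171.6, 136.7]
tcp_rot: [3.141, 0.0, 3.085]
ft_force: [-0.6, -0.7, -8.7]
opening: 0.418
grip_force: 30.0
```

```bash
python3 - <<'E'
from h import *
s=state();print(s['t'],s['eef_pos'],s['tcp_rot'],s['opening'],s['grip_force'],s['ft_force'],s['moment'])
p,d=read_camera('side');c=get_calibration('side');m=masks(p);cv2.imwrite('pics/s1.png',p)
u=uvof(box(m['red'],225,140,340,230));P=bydepth(c,u,d[u[:,1],u[:,0]]);print('saddle',len(u),np.median(P,0))
u=uvof(box(m['blue'],215,140,340,240));P=bydepth(c,u,d[u[:,1],u[:,0]]);b=P[abs(P[:,2]-28)<10];print('base',len(b),np.median(b,0),cv2.minAreaRect(np.float32(b[:,:2])))
# jar and stone
p=cv2.imread('pics/top0.png');d=np.load('pics/top0.npy');c=get_calibration('top')
for n,q in(('stone',(431,210)),('jar',(440,170)),('pot',(185,193))):print(n,bydepth(c,[q],d[q[1],q[0]]))
E
```

```text
2.7333 [460.95013831 171.59861521 136.74254315] [3.14142756e+00 2.76527455e-04 3.08526706e+00] 0.41777294985894114 29.996581077575684 [-0.59096563 -0.7056325  -8.712535  ] [ 0.01652877 -0.05872075 -0.03528598]
saddle 48 [525.74902402 171.72355776  63.95827637]
base 898 [425.46909656 159.40983972  27.56178319] ((443.9100341796875, 166.89501953125), (72.35394287109375, 209.85922241210938), 84.63568115234375)
stone [[ 465.76731244 -289.34154381   39.20880082]]
jar [[ 577.1338003  -314.68797777   84.70366459]]
pot [[519.74921752 423.13166895 134.20796675]]
```

Call:
servo_tool --moves '[0.01,-0.04,0,0.003,0,0.03,-0.12,0,0.009,0,0.054,-0.215,0,0.016,0,0.078,-0.31,0,0.023,0,0.102,-0.405,0,0.03,0,0.126,-0.5,0,0.037,0,0.15,-0.6,0,0.044,0,0.172,-0.69,0,0.05,0,0.188,-0.75,0,0.054,0,0.195,-0.78,0,0.056,0,0.1975,-0.79,0,0.056,0,0.1975,-0.79,0,0.056,0]'

```text
t: 3.78
eef_pos: [539.6, -144.6, 135.8]
tcp_rot: [3.141, -0.001, -3.023]
ft_force: [-0.3, -0.0, -8.1]
opening: 0.42
grip_force: 30.0
```

```bash
python3 - <<'E'
from h import *
s=state();print(s['t'],s['eef_pos'],s['tcp_rot'],s['opening'],s['ft_force'])
for n in('side','top'):
    p,d=read_camera(n);c=get_calibration(n);cv2.imwrite(f'pics/{n}2.png',p);np.save(f'pics/{n}2.npy',d)
    h=cv2.cvtColor(p,cv2.COLOR_BGR2HSV);H,S,V=cv2.split(h);r=((H<7)|(H>173))&(S>170)&(V>60)
    k,l,st,ce=cv2.connectedComponentsWithStats(r.astype(np.uint8))
    for i in range(1,k):
        if st[i,4]<8:continue
        u=uvof(l==i);dd=d[u[:,1],u[:,0]];P=bydepth(c,u,dd)[dd>0]
        print(n,st[i],ce[i].round(1),np.median(P,0).round(1),P.min(0).round(),P.max(0).round())
E
```

```text
3.7833 [ 539.57963579 -144.57418464  135.82519565] [ 3.14057645e+00 -1.38902893e-03 -3.02340367e+00] 0.41983436643523997 [-0.26259315 -0.04770925 -8.06890172]
side [237 160   6   4  20] [239.3 161.4] [364.2 446.2  44.4] [357. 434.  41.] [374. 460.  47.]
side [396 236  22  13 101] [405.3 240.4] [ 707.8 -120.6   80.2] [ 688. -131.   64.] [ 740. -111.   83.]
side [363 254  11   8  74] [367.9 257.5] [ 608.5 -138.8   63.5] [ 596. -151.   61.] [ 621. -124.   66.]
side [169 371  16  15 186] [176.6 378.1] [ 183.7 -326.2   45.7] [ 170. -339.   42.] [ 196. -313.   50.]
top [369 121   6  16  55] [371.2 128.7] [ 714.4 -118.2   80.8] [ 691. -126.   75.] [ 741. -112.   90.]
```

View pics/side2.png

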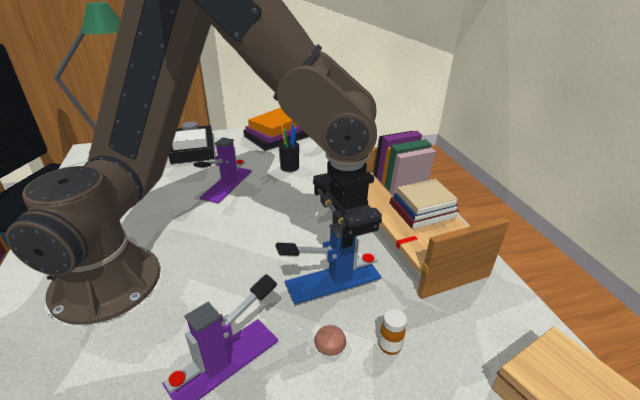

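The side view shows the jack held square in front of the rack, with its saddle at (368,257) and the red mark at (405,240). Next I'll lower it, slide it in by (105.6, 16.8) mm, then set it down.

Call:
servo_tool --moves '[0,0.005,-0.02,0,0,0,0.01,-0.04,0,0,0.01,0.01,-0.04,0,0,0.04,0.014,-0.04,0,0,0.08,0.018,-0.04,0,0,0.12,0.023,-0.04,0,0,0.16,0.029,-0.04,0,0,0.2,0.034,-0.04,0,0,0.235,0.038,-0.04,0,0,0.257,0.041,-0.04,0,0,0.264,0.042,-0.04,0,0,0.264,0.042,-0.04,0,0]'

```text
t: 4.88
eef_pos: [645.7, -127.0, 120.1]
tcp_rot: [3.141, -0.001, -3.021]
ft_force: [-0.9, 0.5, -8.8]
opening: 0.418
grip_force: 30.0
```

Call:
servo_tool --moves '[0,0,-0.004,0,0,0,0,-0.008,0,0,0,0,-0.01,0,0,0,0,-0.01,0,0]'

```text
t: 5.22
eef_pos: [645.1, -127.7, 117.0]
tcp_rot: [3.141, -0.0, -3.022]
ft_force: [-3.4, 0.6, -4.0]
opening: 0.423
grip_force: 30.0
```

```bash
python3 - <<'E'
from h import *
s=state();print(s['t'],s['eef_pos'],s['tcp_rot'],s['ft_force'],s['moment'])
p,d=read_camera('side');c=get_calibration('side');cv2.imwrite('pics/side3.png',cv2.resize(p[150:350,240:520],None,fx=2.5,fy=2.5));m=masks(p)
u=uvof(box(m['blue'],240,180,460,330));P=bydepth(c,u,d[u[:,1],u[:,0]]);b=P[P[:,2]<20];print(np.median(b,0))
h=P[P[:,2]>60];print(h.min(0),h.max(0))
E
```

```text
5.2167 [ 645.08655253 -127.66463474  116.95691518] [ 3.14138584e+00 -4.09313055e-04 -3.02218161e+00] [-3.36426432  0.56476673 -4.03072826] [0.24844527 0.49745475 0.08451206]
[ 597.14156505 -143.83988274    7.61225076]
[ 318.2309959  -744.26296863   60.32135189] [870.18512531 -68.44257281 668.64692937]
```

View pics/side3.png

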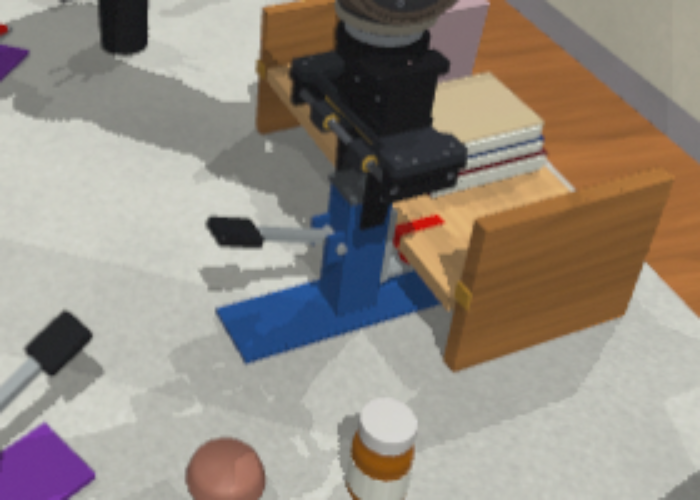

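Call:
servo_tool --moves '[0,0,-0.003,0,0,0,0,-0.003,0,0,0,0,-0.003,0,1,0,0,-0.003,0,1,0,0,-0.003,0,1,0,0,-0.003,0,1,0,0,-0.003,0,1,0,0,0.05,0,1,0,0,0.13,0,1,0,0,0.2,0,1,0,0,0.2,0,1]'

```text
t: 6.18
eef_pos: [647.6, -128.1, 202.3]
tcp_rot: [-3.138, 0.008, -3.022]
ft_force: [0.8, -0.9, 0.3]
opening: 0.973
grip_force: 0.0
```

Call:
servo_tool --moves '[-0.1,-0.012,0,0,0,-0.2,-0.024,0,0,0,-0.3,-0.035,0,0,0,-0.37,-0.044,0,0,0,-0.4,-0.048,0,0,0,-0.4,-0.048,0,0,0,-0.4,-0.048,0,0,0]'

```text
t: 6.77
eef_pos: [486.0, -147.1, 197.0]
tcp_rot: [-3.141, 0.001, -3.023]
ft_force: [0.7, 0.7, 0.3]
opening: 0.563
grip_force: 0.0
```

```bash
cat > look.py <<'E'
from h import *
import sys
s=state();print(s['t'],s['eef_pos'],s['tcp_rot'],s['ft_force'],s['opening'])
n='wrist';c=get_calibration(n);p,d=read_camera(n);cv2.imwrite(f'pics/{sys.argv[1]}.png',p)
g=uvof(d>0);A=bydepth(c,g,d[g[:,1],g[:,0]])
t=A[(abs(A[:,2]-152)<4)&(abs(A[:,0]-645)<45)&(abs(A[:,1]+128)<45)]
if len(t)>50: print('housing',len(t),t.mean(0),cv2.minAreaRect(np.float32(t[:,:2])))
h=cv2.cvtColor(p,cv2.COLOR_BGR2HSV);H,S,V=cv2.split(h)
u=uvof(((H<7)|(H>173))&(S>170)&(V>60));P=bydepth(c,u,d[u[:,1],u[:,0]]);k=(abs(P[:,0]-715)<40)&(abs(P[:,1]+120)<30)
if k.sum()>10:
    P=P[k];q=P[P[:,2]>75];f=np.polyfit(q[:,0],q[:,1],1);print('mark',k.sum(),P.min(0),P.max(0),'y at 715',np.polyval(f,715),f[0])
u=uvof((V<45)&(S<120));P=bydepth(c,u,d[u[:,1],u[:,0]]);k=(abs(P[:,0]-525)<45)&(abs(P[:,1]+143)<40)&(P[:,2]<150)&(P[:,2]>50)
if k.sum()>20:print('grip',k.sum(),P[k].mean(0),P[k].min(0),P[k].max(0))
E
python3 look.py w4
```

```text
6.7667 [ 485.95137263 -147.08137916  196.96689375] [-3.14116717e+00  9.98427996e-04 -3.02277904e+00] [0.6816929  0.74258494 0.33473576] 0.5625637808990602Traceback (most recent call last):
  File "look.py", line 9, in <module>
    u=uvof(((H<7)|(H>173))&(S>170)&(V>60));P=bydepth(c,u,d[u[:,1],u[:,0]]);k=(abs(P[:,0]-715)<40)&(abs(P[:,1]+120)<30)
                                             ~~~~~~~^^^^^^^^^^^^^^^^^^^^^^
  File "h.py", line 11, in bydepth
    o,n=rays(c,uv);return o+(n*np.reshape(d,(-1,1)))@c['R']
        ~~~~^^^^^^
  File "h.py", line 5, in rays
    n=cv2.undistortPoints(np.float64(uv).reshape(-1,1,2),K,D).reshape(-1,2)
      ~~~~~~~~~~~~~~~~~~~^^^^^^^^^^^^^^^^^^^^^^^^^^^^^^^^^^^^
cv2.error: OpenCV(4.12.0) /io/opencv/modules/calib3d/src/undistort.dispatch.cpp:347: error: (-215:Assertion failed) CV_IS_MAT(_src) && CV_IS_MAT(_dst) && (_src->rows == 1 || _src->cols == 1) && (_dst->rows == 1 || _dst->cols == 1) && _src->cols + _src->rows - 1 == _dst->rows + _dst->cols - 1 && (CV_MAT_TYPE(_src->type) == CV_32FC2 || CV_MAT_TYPE(_src->type) == CV_64FC2) && (CV_MAT_TYPE(_dst->type) == CV_32FC2 || CV_MAT_TYPE(_dst->type) == CV_64FC2) in function 'cvUndistortPointsInternal'
```

View pics/w4.png

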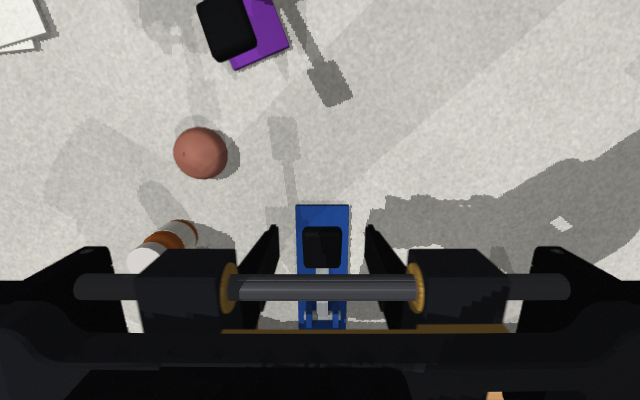

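The wrist view shows the blue base and black grip centred between the fingers at (322,247). I'll check where the jack ended up with the fixed cameras.

```bash
cat > chk.py <<'E'
from h import *
import sys
s=state();print(s['t'],s['eef_pos'],s['ft_force'],s['opening'])
for n in('top','side'):
    p,d=read_camera(n);c=get_calibration(n);cv2.imwrite(f'pics/{n}_{sys.argv[1]}.png',p)
    g=uvof(d>0);A=bydepth(c,g,d[g[:,1],g[:,0]]);col=p[g[:,1],g[:,0]].astype(int)
    t=A[(abs(A[:,2]-152)<5)&(abs(A[:,0]-645)<32)&(abs(A[:,1]+128)<32)]
    if len(t)>20: print(n,'housing',len(t),t.mean(0).round(1),cv2.minAreaRect(np.float32(t[:,:2])))
    m=masks(p)['blue'][g[:,1],g[:,0]];b=A[m&(A[:,2]<16)&(abs(A[:,0]-620)<130)&(abs(A[:,1]+130)<70)]
    if len(b)>20:print(' base',len(b),cv2.minAreaRect(np.float32(b[:,:2])),np.median(b[:,2]))
    h=cv2.cvtColor(p,cv2.COLOR_BGR2HSV);H,S,V=cv2.split(h);r=(((H<7)|(H>173))&(S>170)&(V>60))[g[:,1],g[:,0]]
    q=A[r&(abs(A[:,0]-715)<35)&(abs(A[:,1]+120)<25)&(A[:,2]>70)]
    if len(q)>8:print(' mark',len(q),q.mean(0).round(1),q.min(0).round(1),q.max(0).round(1))
    # shelf tilt: bare board top between mark and right cheek / books, plane fit along rack y
    e=np.array([-.119,.993]);f=np.array([.993,.119]);o=np.array([779,-16]);Y=(A[:,:2]-o)@e;X=(A[:,:2]-o)@f
    w=A[(X>-92)&(X<-58)&(Y>-180)&(Y<170)&(A[:,2]>70)&(A[:,2]<120)];y=(w[:,:2]-o)@e
    if len(w)>50:
        k=np.polyfit(y,w[:,2],1);k2=abs(np.polyval(k,y)-w[:,2])<4;k=np.polyfit(y[k2],w[k2,2],1);print(' tilt',len(w),k, 'z at mark',np.polyval(k,-100))
E
python3 chk.py a
```

```text
6.8167 [ 486.49657733 -146.99300042  196.82965909] [ 0.23704912  0.53884516 -0.26933794] 0.522106396110844
top housing 217 [ 645.2 -124.8  152.1] ((644.8115234375, -125.04039001464844), (47.117977142333984, 40.990535736083984), 8.431877136230469)
 base 105 ((640.3939819335938, -116.61356353759766), (101.14708709716797, 44.49803161621094), 5.285121440887451) 8.237887899667612
 mark 48 [ 717.5 -117.9   81.1] [ 696.5 -125.4   77. ] [ 740.2 -112.    84.2]
 tilt 1212 [6.78016629e-02 8.71534342e+01] z at mark 80.37326788780086
side housing 282 [ 643.4 -131.7  151.4] ((643.5813598632812, -129.25289916992188), (46.88140869140625, 44.425140380859375), 8.290891647338867)
 base 1394 ((623.1439208984375, -132.15420532226562), (207.78875732421875, 71.39166259765625), 7.104379653930664) 7.545507006170283
 mark 88 [ 712.7 -120.5   80.1] [ 688.4 -129.9   71.2] [ 739.2 -111.    82.9]
 tilt 960 [6.84617599e-02 8.62829999e+01] z at mark 79.43682395746184
```

Call:
servo_tool --moves '[0.06,0.007,0,0,0,0.116,0.014,0,0,0,0.116,0.014,0,0,0,0.116,0.014,0,0,0,0.116,0.014,-0.06,0,0,0.116,0.014,-0.11,0,0,0.116,0.014,-0.126,0,0,0.116,0.014,-0.126,0,0]'

```text
t: 7.58
eef_pos: [531.1, -140.9, 144.9]
tcp_rot: [3.14, -0.003, -3.022]
ft_force: [0.1, -0.7, -0.2]
opening: 0.006
grip_force: 0.0
```

Call:
servo_tool --moves '[-0.003,0,-0.025,0,0,-0.009,-0.001,-0.045,0,0,-0.014,-0.002,-0.065,0,0,-0.018,-0.002,-0.085,0,0,-0.02,-0.002,-0.105,0,0,-0.019,-0.002,-0.125,0,0,-0.017,-0.002,-0.145,0,0,-0.014,-0.002,-0.165,0,0,-0.012,-0.001,-0.18,0,0,-0.01,-0.001,-0.19,0,0,-0.01,-0.001,-0.19,0,0]'

```text
t: 8.5
eef_pos: [527.5, -141.7, 70.3]
tcp_rot: [3.141, -0.001, -3.022]
ft_force: [-7.6, -1.3, 18.9]
opening: 0.002
grip_force: 9.9
```

```bash
python3 chk.py b
```

```text
8.5 [ 527.50467097 -141.74227895   70.26215151] [-7.60321028 -1.32118858 18.8909064 ] 0.002278044807665607
top housing 75 [ 653.9 -115.4  152.2] ((654.625244140625, -114.09126281738281), (29.502723693847656, 57.266761779785156), 53.522037506103516)
 base 54 ((652.0722045898438, -103.87225341796875), (15.874261856079102, 106.13694763183594), 89.05180358886719) 8.632682658569593
 mark 47 [ 718.2 -117.9   93.6] [ 697.7 -125.4   88.6] [ 740.4 -111.2   97.9]
 tilt 1255 [2.63718054e-02 9.51125160e+01] z at mark 92.4753354256968
side housing 282 [ 643.4 -131.9  151.4] ((644.5370483398438, -129.20211791992188), (49.681007385253906, 45.42931365966797), 7.668722152709961)
 base 1472 ((627.34326171875, -131.8155975341797), (215.6409912109375, 71.88318634033203), 6.722010612487793) 7.5904181545728875
 mark 87 [ 711.7 -120.7   91.3] [ 688.1 -132.    79.6] [ 738.9 -110.4   95.3]
 tilt 914 [2.71806235e-02 9.43331669e+01] z at mark 91.61510451331816
```

View pics/side_b.png

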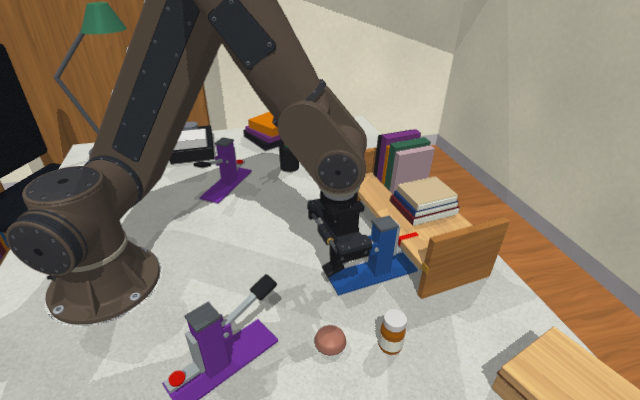

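The side view shows stroke 1 complete: the handle is down, the jack hasn't moved, and the tilt is -0.027. Now I'll let the handle up fully.

Call:
servo_tool --moves '[-0.004,0,0.03,0,0,-0.008,-0.001,0.06,0,0,-0.01,-0.001,0.09,0,0,-0.007,-0.001,0.12,0,0,0,0,0.15,0,0,0.008,0.001,0.18,0,0,0.01,0.001,0.2,0,0,0.01,0.001,0.2,0,0,0.01,0.001,0.2,0,0,0.01,0.001,0.2,0,0]'

```text
t: 9.43
eef_pos: [531.6, -141.0, 149.4]
tcp_rot: [3.141, -0.001, -3.022]
ft_force: [0.4, 0.1, -1.2]
opening: 0.004
grip_force: 0.0
```

```bash
python3 chk.py c
```

```text
9.4333 [ 531.58138984 -141.01016824  149.37464238] [ 0.4485147   0.09046052 -1.20840466] 0.004464797916439256
top housing 52 [ 650.8 -111.1  152.7] ((646.9315795898438, -107.3210678100586), (18.3727970123291, 44.709896087646484), 73.38411712646484)
 mark 47 [ 717.3 -117.5   81.8] [ 693.3 -123.5   75.8] [ 740.4 -111.9   85.4]
 tilt 1045 [6.83765170e-02 8.69920016e+01] z at mark 80.15434986025264
side housing 264 [ 644.3 -132.3  151.5] ((644.6036376953125, -128.9458465576172), (48.59299087524414, 44.13823699951172), 4.026121139526367)
 base 1429 ((623.4075317382812, -132.38992309570312), (208.60647583007812, 72.2985610961914), 6.4347615242004395) 7.600412482541287
 mark 88 [ 713.2 -120.5   80.2] [ 688.6 -130.9   71.5] [ 741.8 -110.6   83.1]
 tilt 855 [6.81727757e-02 8.63415883e+01] z at mark 79.52431076640885
```

Call:
servo_tool --moves '[0,0,-0.03,0,0,-0.008,-0.001,-0.055,0,0,-0.014,-0.002,-0.075,0,0,-0.018,-0.002,-0.095,0,0,-0.02,-0.002,-0.115,0,0,-0.02,-0.002,-0.13,0,0,-0.019,-0.002,-0.142,0,0,-0.018,-0.002,-0.15,0,0,-0.017,-0.002,-0.155,0,0,-0.017,-0.002,-0.155,0,0]'

```text
t: 10.37
eef_pos: [524.5, -142.2, 88.0]
tcp_rot: [3.141, -0.002, -3.022]
ft_force: [-4.4, -2.6, 7.2]
opening: 0.002
grip_force: 4.8
```

```bash
python3 chk.py d
```

```text
10.3667 [ 524.45064668 -142.16436707   87.96506839] [-4.39773643 -2.56592011  7.23751925] 0.002419613083189867
top housing 86 [ 651.5 -114.4  152.1] ((650.029296875, -110.42111206054688), (26.35456085205078, 54.91771697998047), 63.934654235839844)
 base 49 ((651.7987060546875, -104.32962036132812), (101.39114379882812, 18.596338272094727), 0.8673199415206909) 9.072168977234924
 mark 49 [ 718.4 -117.9   92.3] [ 697.5 -124.7   88.2] [ 739.1 -111.5   96.9]
 tilt 1236 [3.02383820e-02 9.42595388e+01] z at mark 91.2357006372446
side housing 284 [ 643.4 -131.6  151.3] ((644.50634765625, -129.166259765625), (48.26268768310547, 43.649967193603516), 6.686008453369141)
 base 1511 ((627.419189453125, -132.84439086914062), (214.9967041015625, 71.91943359375), 6.887485027313232) 7.6540816248141255
 mark 88 [ 711.7 -120.9   90.3] [ 688.7 -131.1   75.4] [ 739.9 -108.6   93.4]
 tilt 953 [3.18591177e-02 9.34777695e+01] z at mark 90.2918577334309
```

Call:
servo_tool --moves '[0.001,0,-0.01,0,0,0.003,0,-0.02,0,0,0.005,0,-0.03,0,0,0.005,0,-0.03,0,0]'

```text
t: 10.8
eef_pos: [526.3, -142.0, 75.8]
tcp_rot: [3.141, -0.002, -3.022]
ft_force: [-4.5, -1.7, 9.1]
opening: 0.007
grip_force: 4.8
```

```bash
python3 chk.py e
```

```text
10.8 [ 526.32628854 -142.00349819   75.75636685] [-4.53320702 -1.70786905  9.115922  ] 0.007328345837061175
top housing 96 [ 655.6 -115.8  152. ] ((654.1365356445312, -111.44105529785156), (27.101770401000977, 62.60275650024414), 62.672080993652344)
 base 58 ((650.64501953125, -103.89189910888672), (15.811651229858398, 104.21540069580078), 88.94699096679688) 8.588916452154763
 mark 50 [ 720.  -117.5   98.2] [ 700.1 -124.3   92.2] [ 739.8 -110.4  102.9]
 tilt 1246 [1.17777627e-02 9.79221741e+01] z at mark 96.74439780033802
side housing 296 [ 644.  -131.8  151.1] ((647.4011840820312, -128.69105529785156), (53.65482711791992, 45.805641174316406), 8.325090408325195)
 base 1505 ((625.896728515625, -128.14495849609375), (214.6533203125, 79.23950958251953), 7.239296913146973) 7.519697494366369
 mark 88 [ 711.7 -120.9   96. ] [ 688.7 -132.8   83.9] [ 740.8 -109.8   99.3]
 tilt 919 [1.22073798e-02 9.72142983e+01] z at mark 95.99356030946156
```

Call:
servo_tool --moves '[0.001,0,-0.007,0,0,0.002,0,-0.014,0,0,0.002,0,-0.016,0,0,0.002,0,-0.016,0,0,0.002,0,-0.016,0,0]'

```text
t: 11.32
eef_pos: [527.6, -141.9, 70.6]
tcp_rot: [3.141, -0.0, -3.022]
ft_force: [-5.2, 0.9, 17.0]
opening: 0.003
grip_force: 8.8
```

```bash
python3 chk.py f
```

```text
11.3167 [ 527.56119695 -141.93881632   70.57172963] [-5.1919253   0.89365151 16.99083566] 0.0029493673648173
top housing 108 [ 657.8 -116.2  152. ] ((654.289306640625, -112.68405151367188), (32.79475784301758, 60.02969741821289), 55.049293518066406)
 base 70 ((649.751953125, -101.63770294189453), (20.73042106628418, 104.5822525024414), 88.88645935058594) 8.665233901226998
 mark 49 [ 718.3 -117.5   99.9] [ 698.3 -124.2   94. ] [ 738.9 -110.3  104.8]
 tilt 1250 [4.23196808e-03 9.96290523e+01] z at mark 99.20585552306477
side housing 302 [ 645.5 -131.   151.2] ((648.217041015625, -128.6826629638672), (54.99052429199219, 44.856178283691406), 7.346017837524414)
 base 1475 ((626.776611328125, -129.03868103027344), (216.16693115234375, 76.46356201171875), 7.7260518074035645) 7.591923753706624
 mark 87 [ 711.1 -120.9   98.1] [ 688.7 -131.3   84.1] [ 739.2 -109.4  101.7]
 tilt 900 [4.58650276e-03 9.86894985e+01] z at mark 98.23084820782991
```

```bash
python3 -c "
from cell import *
print(state()['ft_force'],job_done())"
```

```text
the job is handed in; nothing more can be done
[-5.17298295  1.28060852 16.67954988] None
```

I handed the job in at about 11.4 s: the jack is under the red mark, and two pump strokes brought the shelf to about 0.0045 rad below level (limit 0.015). The handle is still held down with about 17 N; no verdict came back.

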